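# Close the tube shaker with its bayonet cap

### The job

Close the tube shaker: take the bayonet cap (the one with the grip bar and two lugs) from the desk, let its lugs find the slots in the shaker's mouth, push it down gently against the spring and twist it clockwise a quarter turn until it clicks locked, then let go of it. Keep it gentle (more than 40 N in all between cap and shaker would damage it) and leave the other things on the desk where they are.

Things in the scene. Friction and masses are not known exactly. Their poses are not given: they have to be found in the camera images.
- shaker: tube shaker, fixed on the desk: white housing 150 x 150 x 56 mm (its front with the dial faces its -x), on it an upright round aluminium collar 68 mm across, rim 100 mm above the desk. Origin: under its centre at desk level, on the collar's axis; z up. A cap's lugs enter its two slots, go under the lip and turn clockwise (from above) to the lock
- mouth (a point): centre of the collar's mouth at the height of its rim; axes as the housing's. Opening 46.4 mm, with two opposite entry slots about 12 mm wide (lugs fit within 0.07 rad). How the collar was clamped is NOT in the readings: the line through the slots lies up to 0.26 rad either way of the housing's x axis, so see or feel for them. The collar does not turn
- lip (a point): underside of the collar's lip, on the axis, 8 mm below the rim. From each slot a channel runs under the lip CLOCKWISE seen from above, a quarter turn to an end stop; the other way is blocked. At the stop the lip's underside has a pocket 3 mm deep into which the spring lifts the lug when you let it up: the click, and the cap is locked
- plate_rest (a point): centre of the top of the sprung plate inside the mouth when nothing presses on it, 14 mm below the rim. It pushes the cap up: it begins to yield at 5 N and the force grows by 0.5 N per mm, to 9.5 N at 9 mm
- cap_seat (a point): where the cap's origin lies when locked, 83 mm above the desk (flange then 6 mm above the rim). Other heights of the cap's origin: 92 mm with the lugs on top of the lip, 86 mm in the slots resting on the sprung plate, 80 mm or less for turning under the lip, 77 mm when the flange meets the rim (do not ram it)
- cap: loose bayonet cap, 0.10 to 0.16 kg, standing on its nose on the desk. Origin: centre of its underside, z up. Round plug 44 mm across, the nose tapered from 38 mm over the lowest 4 mm; a grey flange 72 mm across, 23 to 28 mm above the origin; on it an upright grip bar. Half a turn makes no difference
- cap_grip (a point): point on the cap's axis within the grip bar, 48 mm above the cap's origin. The bar runs along x, 56 mm long, 14 mm wide (across y) and 28 mm high, from 28 to 56 mm above the origin
- cap_lugs (a point): point on the cap's axis at mid height of its two lugs, which stick out along +x and -x (under the bar's ends), 54.5 mm over both, 8 mm wide, from 8 to 12 mm above the cap's origin
- dustlid: loose dust lid, a bystander: plain grey disc 82 mm across, 14 mm thick, with a round knob 22 mm across and 22 mm high, no lugs; origin under its centre
- sampletube: loose sample tube lying on the desk, 143 mm long, 17 mm thick; origin on the desk under its middle, x along it; bystander
- mug: white mug, 80 mm across, 92 mm high, handle at +y; origin under its centre; bystander
- notepad: pad of notes 76 x 76 x 14 mm; origin under its centre; bystander
- stapler: black stapler 130 x 34 x 45 mm, x along it; origin under its middle; bystander
- pencup: dark steel cup of pens, 76 mm across, 145 mm high with the pens; origin under its centre; bystander
- mouse: round black computer mouse 62 mm across, 32 mm high; origin under its centre; bystander
Things that resemble listed ones, but are neither listed nor needed, are in the scene too. What is shaped like the cap but blue is not meant.

How it is judged:
By the outcome, as a careful person would: the job done as asked, in the order asked, and still so for the second after the job is handed in, with the robot touching nothing.
It also fails if it takes over 72 s, if anything falls off the work surface, if the arm or the gripper's body presses on something with over 40 N, if the wrist force passes 120 N, or if a joint passes its speed limit or range.

### The arm

A 6-joint arm with a two-finger parallel gripper is mounted at the origin on the work surface. World frame = base frame: x ahead of the robot, y to its left, z up, the work surface at z = 0. Lengths are in mm, angles in rad, forces in N, time in s.
With the tool pointing down it reaches from about 275 to 1000 mm from the base axis. Payload 8.4 kg.
Tool frame: the origin (TCP) lies on the centre line of the jaws, within the pads' length; the fingertips stand r.tip_reach ahead of it and the grasp point (between the pads) lies 3 mm ahead of it (r.tip_reach is the distance from the TCP to the fingertips, in mm); z points along the fingers, y is the direction in which the jaws open and shut (so a half turn about z gives the same grasp; the last joint's range is limited). The gripper opens to 85 mm and grips with 20 to 120 N. Pads are 22 mm wide; open, the fingers measure 114 mm over their backs; the gripper's body (76 mm by 85 mm) begins 54 mm behind the grasp point. The pads swing forward as they close: fully open they stand 13 mm farther back than shut.
Start: joints at [1.168, 0.353, 1.633, -0, 1.155, -0.002], TCP at [243.846, 575.471, 225.981] pointing down, gripper open.
Joint ranges: [-2.63, 2.63], [-0.92, 2.1], [0.06, 2.66], [-1.3, 4.44], [0, 2.69], [-3.02, 3.02]. Speed limits (rad/s): [2.22, 2.22, 2.79, 3.14, 3.14, 3.14].

### API

Orientations are given as [roll, pitch, yaw] about the fixed x, y, z axes, in that order (R = Rz(yaw) Ry(pitch) Rx(roll)).
In Python, from rig import sense, optics, r, nets gives the robot as it stands. The module is installed in compiled form; this text tells all that it offers.
- The arm moves only by the tool carry_out, never from a script. Its argument "increments" is a list that holds one entry, the list of rows, each a list of 6 numbers: the shift along the tool's x, y, z normalised to -1 to 1, where 1 is 40 cm, then the turn, a rotation vector about the tool's x, y, z normalised to -1 to 1, where 1 is 60 degrees. A call has 1 to 5 rows; each row is the pose to reach, as a shift and turn from the pose commanded when the call began, along the tool's axes at that moment; what a row does not reach only later rows make up. A row lasts 1/12 s, in which the tool goes at most 41.7 mm and 7.16 degrees, less where a joint would pass 70% of its speed; a pose out of reach is approached as far as the arm can. A call with a number of a shift or a turn outside -1 to 1 is refused whole. A call with a gripper value outside its range is refused whole. "hand" is the closure, from 0 (fully open) to 1 (shut), set as the call begins (left out, the last holds). The fingers move at their own pace and stop on an object; "squeeze" is the grip in N (left out, the last holds). Time passes only in rows, so rows that repeat a pose let the fingers close. It gives the time, the measured TCP pose, the force and the opening at its end, in the units of the state.
- sense(): the state, without advancing time (a new reading comes with each control period).
- optics.grab_frame(name): name is "scene" or "top"; returns a dict with "img" (480x640x3 uint8, red, green, blue), "range_z" (480x640 float32, mm along the optical axis (not along the pixel's ray), 0 where there is no reading), "fov_y" (degrees; the focal length in pixels is half the picture's height over the tangent of half this angle, whatever the lens; pixels are square), "cx", "cy" (the principal point, pixels), "R" (3x3) and "t" (3): a world point X has camera coordinates R X + t. Camera axes: x right, y down, z forward; pixel columns grow to the right and rows downward; lengths in mm; the calibration is good to about 2 mm. A picture is of the moment at which its call begins.
- r.sign_off(): hands the job in, once; it reports no verdict.
Trained networks look in the newest picture that a camera, given by its name, has taken for a name from the list of things; names that differ only in an ending like _2 or _b are one class to them, and where a whole thing is asked for, a point or a joint stands for the part that bears it (a point fixed in the world has none). Each returns a list of dicts, best first, with "confidence" (0 to 1); they miss things now and then, are a little off and sometimes report something else, mostly with a low value. They report only what shows in the picture. A call takes as long as a camera call. They do not tell look-alikes from the thing itself.
- nets.trace(target, camera): "mask" (480x640 bool, what is visible of it).
- nets.tip_of(target, camera): "point" ([x, y, z] in mm, in world coordinates, good to about 4 mm: a listed point, or the origin of a listed thing).
The state is a dict: "clock": time; "qpos": joint angles; "qvel": joint speeds; "joint_efforts": joint torques, N m; "eef_pos": TCP position; "tcp_rot": TCP orientation; "contact_force": force on the tool from outside, world axes, zero at the start; "wrist_torque": the same for the moment, N m; "opening": opening from 0.0 (shut) to 1.0 (fully open).
Only numpy, scipy, OpenCV 4.12 (cv2) and the standard library are available. Lean on these libraries where they do the work, as an engineer would, in place of code of your own. Each camera call takes 0.05 s, during which the arm holds its last target.

## Working session

There is one attempt and no reset: what is moved stays moved. The work goes in short steps, Python scripts to look and compute and a tool call to move; the robot and the scene stay as the last step left them, time stands still between calls to the robot, and variables do not carry over. Pictures are saved under pics/ and viewed, and the job is handed in when it is done.

Besides the shell and the picture viewer there is one more tool, called after "Request:" as a command line: name --argument value ..., lists and objects as JSON in quotes. carry_out: Moves the arm, as the interface text tells. Its arguments: {"type":"object","properties":{"increments":{"type":"array","items":{"type":"array","items":{"type":"array","items":{"type":"number","minimum":-1,"maximum":1}}}},"hand":{"type":"number"},"squeeze":{"type":"number"}},"required":["increments"]}

```bash
mkdir -p pics; python3 - <<'E'
from rig import sense, optics, r, nets
import cv2,pickle
s=sense();print(s, r.tip_reach)
for n in("scene","top"):
    f=optics.grab_frame(n);cv2.imwrite(f"pics/{n}0.png",f["img"][:,:,::-1]);pickle.dump(f,open(f"{n}0.pkl","wb"))
    print(n,f["fov_y"],f["cx"],f["cy"],f["R"],f["t"])
    for t in("cap","cap_grip","mouth","shaker","dustlid"):
        print(t,[(d["point"],round(d["confidence"],2)) for d in nets.tip_of(t,n)])
E
```

```text
{'clock': 0.0, 'qpos': array([ 1.16760245e+00,  3.53654660e-01,  1.63414408e+00, -1.83617176e-05,
        1.15519337e+00, -2.36110837e-03]), 'qvel': array([ 0.00266575, -0.00135637,  0.00025284,  0.00059345, -0.0006475 ,
       -0.00127197]), 'joint_efforts': array([ 1.74300672e-03, -6.05242324e+01, -3.42066443e+01,  1.61305375e-04,
        9.46006563e-03,  2.88061116e-06]), 'eef_pos': array([243.65742223, 575.0188526 , 225.25336143]), 'tcp_rot': array([-3.14019316e+00,  1.34839289e-05,  2.74076732e+00]), 'contact_force': array([0.29040102, 0.51835626, 0.52981648]), 'wrist_torque': array([ 0.02608723, -0.00161643,  0.00122426]), 'opening': 0.9994138468669627} 22.0
scene 55.52108909281944 320.0830021446851 247.53640160001225 [[-0.58567904  0.81037122 -0.01668961]
 [ 0.62862172  0.44113229 -0.64049749]
 [-0.51167841 -0.38561741 -0.76777889]] [ 308.59477393 -291.12958016 1610.33600288]
cap [([401.9, -12.8, 2.8], 0.64), ([458.4, 120.6, 0.6], 0.61)]
cap_grip [([457.9, 123.0, 51.4], 0.81), ([402.5, -13.4, 47.5], 0.56)]
mouth [([553.5, -154.1, 101.3], 0.56), ([454.0, 122.1, 9.0], 0.26)]
shaker [([554.6, -159.1, 0.2], 0.92)]
dustlid [([619.5, 194.1, -2.7], 0.75)]
top 56.03489757887348 324.1254445890806 233.45186758610694 [[ 0.00861019 -0.99986879  0.0137212 ]
 [-0.98334147 -0.01095773 -0.18143729]
 [ 0.18156384 -0.01193042 -0.98330679]] [ -17.32450602  562.52747799 1026.96618518]
cap [([394.5, -18.6, 3.9], 0.91), ([451.8, 127.2, 0.7], 0.83)]
cap_grip [([398.9, -17.7, 45.4], 0.9), ([456.0, 121.0, 47.5], 0.8)]
mouth [([560.0, -157.1, 99.6], 0.89)]
shaker [([554.6, -151.4, -1.5], 0.56)]
dustlid [([619.7, 196.5, -2.5], 0.71), ([453.7, 126.0, 1.7], 0.53)]
```

View pics/scene0.png

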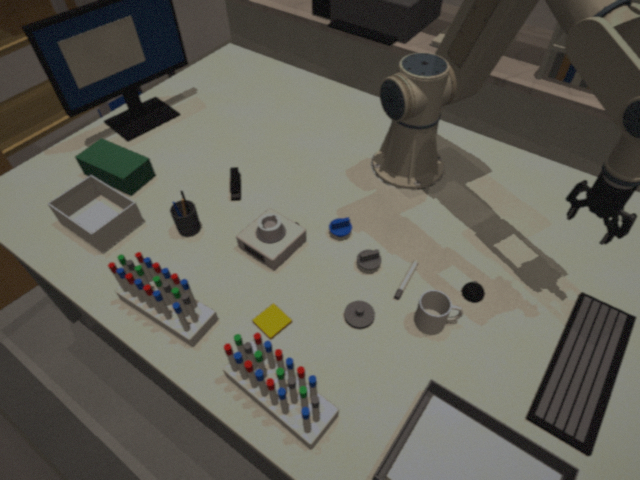

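View pics/top0.png

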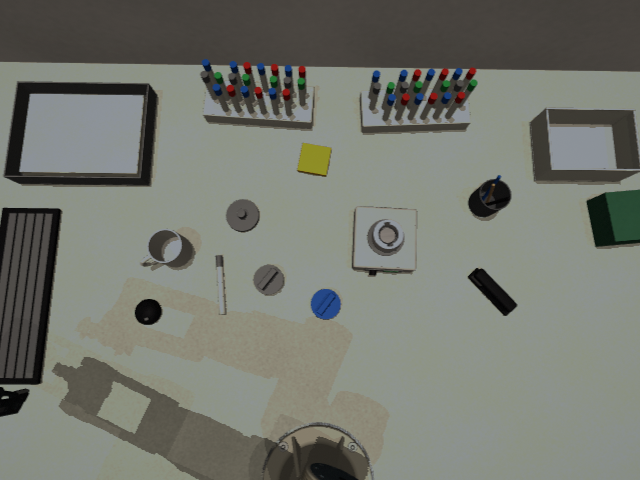

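```bash
python3 - <<'E'
import pickle,cv2,numpy as np
f=pickle.load(open("top0.pkl","rb"));K=240/np.tan(np.radians(f["fov_y"]/2))
im=f["img"][:,:,::-1]
def px(X):
    c=f["R"]@np.array(X)+f["t"];return K*c[0]/c[2]+f["cx"],K*c[1]/c[2]+f["cy"]
out=[]
for X in([398,-17,45],[456,122,47],[558,-155,100]):
    u,v=px(X);print(u,v);u,v=int(u),int(v)
    out.append(cv2.resize(im[v-38:v+38,u-38:u+38],(266*1,266),interpolation=cv2.INTER_CUBIC) )
cv2.imwrite("pics/crop0.png",np.hstack(out))
u,v=map(int,px([558,-155,100]))
cv2.imwrite("pics/mouth0.png",cv2.resize(im[v-38:v+38,u-38:u+38],(600,600),interpolation=cv2.INTER_CUBIC))
E
```

```text
325.71453913607854 303.2035992583418
266.9057885656204 277.7282710708897
387.00048410924853 232.3055300137206
```

View pics/crop0.png

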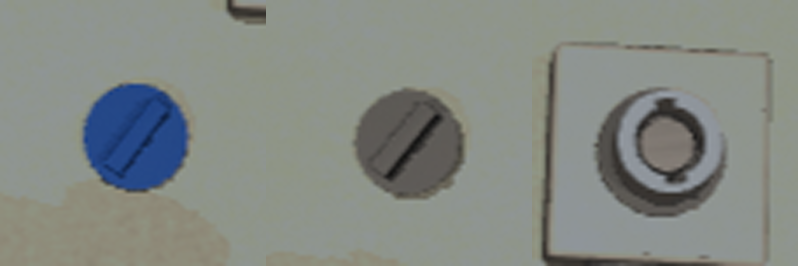

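View pics/mouth0.png

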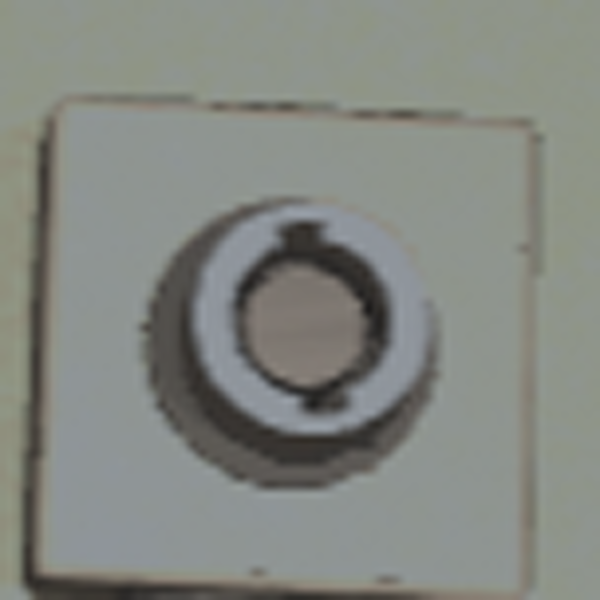

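The top image shows three candidates. The grey cap with the grip bar is at (267,278). The blue look-alike is at (326,303), which the task excludes. The dust lid has a round knob and sits at (243,215). I choose the grey cap, and the crop confirms the grey flange and bar. The mouth is at (387,232), with slots at about 12 and 6 o'clock in the picture, slightly rotated. Next I measure precisely.

```bash
cat > h.py <<'E'
import pickle,cv2,numpy as np
def load(n): return pickle.load(open(n,"rb"))
def foc(f): return 240/np.tan(np.radians(f["fov_y"]/2))
def cloud(f):
    K=foc(f);z=f["range_z"].astype(float);v,u=np.mgrid[:480,:640]
    c=np.stack([(u-f["cx"])*z/K,(v-f["cy"])*z/K,z],-1)
    return (c-f["t"])@f["R"]
def rect(f,cx,cy,z,half,res):
    # image[i,j]: x = cx+half - i*res ; y = cy+half - j*res
    n=int(2*half/res)+1;i,j=np.mgrid[:n,:n]
    X=np.stack([cx+half-i*res,cy+half-j*res,np.full(i.shape,float(z))],-1)
    c=X@f["R"].T+f["t"];K=foc(f)
    return cv2.remap(f["img"],(K*c[...,0]/c[...,2]+f["cx"]).astype(np.float32),(K*c[...,1]/c[...,2]+f["cy"]).astype(np.float32),cv2.INTER_CUBIC)
E
python3 - <<'E'
from h import *
for n in("top","scene"):
    f=load(n+"0.pkl");P=cloud(f);ok=f["range_z"]>0
    d=np.hypot(P[...,0]-456,P[...,1]-122)
    b=P[ok&(d<36)&(P[...,2]>48)&(P[...,2]<62)]
    fl=P[ok&(d<45)&(P[...,2]>22)&(P[...,2]<34)]
    print(n,"bar",len(b),b.mean(0),cv2.minAreaRect(b[:,:2].astype(np.float32)), np.percentile(b[:,2],[5,50,95]))
    q=b[:,:2]-b[:,:2].mean(0);w,v=np.linalg.eigh(q.T@q);print("pca yaw",np.arctan2(v[1,1],v[0,1]),np.sqrt(w/len(q)))
    print("flange",len(fl),cv2.minEnclosingCircle(fl[:,:2].astype(np.float32)),np.median(fl[:,2]))
    d=np.hypot(P[...,0]-556,P[...,1]-155*-1)
    rm=P[ok&(d<45)&(P[...,2]>94)&(P[...,2]<108)]
    print("rim",len(rm),rm.mean(0),cv2.minEnclosingCircle(rm[:,:2].astype(np.float32)),np.median(rm[:,2]))
    ho=P[ok&(d<120)&(P[...,2]>50)&(P[...,2]<62)]
    print("housing",cv2.minAreaRect(ho[:,:2].astype(np.float32)),np.median(ho[:,2]))
    a=rect(f,556,-155,100,45,.3);c=rect(f,456,122,56,45,.3)
    for im in(a,c): cv2.drawMarker(im,(150,150),(255,0,0),cv2.MARKER_CROSS,12,1)
    cv2.imwrite(f"pics/rect_{n}.png",np.hstack([a,c])[:,:,::-1])
E
```

```text
top bar 152 [453.77121754 120.62661201  55.05634825] ((454.24688720703125, 120.72766876220703), (14.294182777404785, 55.598602294921875), 52.08841323852539) [51.41779234 55.26026052 57.93283782]
pca yaw 2.4836170833907723 [ 4.24354726 16.08372394]
flange 537 ((454.1232604980469, 120.82645416259766), 35.801605224609375) 27.850022772041314
rim 365 [ 554.13650638 -158.16424392   99.60500152] ((554.2000732421875, -158.1217803955078), 34.525875091552734) 99.71424171777983
housing ((554.1724853515625, -158.01388549804688), (150.06871032714844, 149.75857543945312), 87.5062255859375) 55.79112115323802
scene bar 103 [459.19527679 123.5349424   55.49560461] ((456.84735107421875, 123.8744125366211), (16.242801666259766, 57.0737190246582), 54.35411834716797) [50.29623992 55.72836808 59.60577166]
pca yaw 2.5092436063064625 [ 4.29819095 16.46124133]
flange 241 ((457.08099365234375, 122.8802261352539), 38.14173889160156) 28.46377216977321
rim 231 [ 557.70790526 -153.95913486   99.8085042 ] ((556.516845703125, -155.94842529296875), 37.75251388549805) 100.0357718185575
housing ((557.8451538085938, -154.2890167236328), (151.74761962890625, 151.69287109375), 87.84902954101562) 56.48363011594117
```

View pics/rect_top.png

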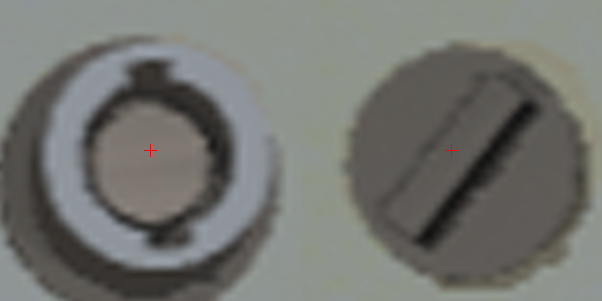

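View pics/rect_scene.png

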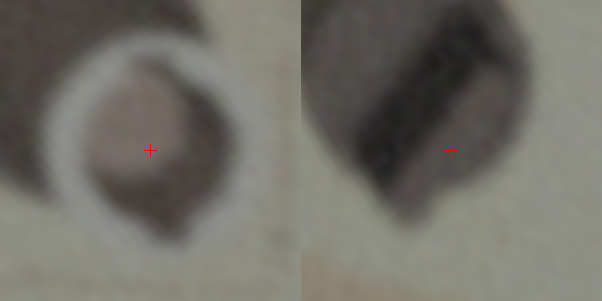

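```bash
cat >> h.py <<'E'
from scipy.spatial.transform import Rotation as Ro
def plan(x,y,z,yaw):
    from rig import sense
    s=sense();Rm=Ro.from_euler("xyz",s["tcp_rot"])
    d=Rm.inv().apply(np.array([x,y,z])-s["eef_pos"])
    rv=(Rm.inv()*Ro.from_euler("xyz",[np.pi,0,yaw])).as_rotvec()
    print("t",round(s["clock"],2),"pos",s["eef_pos"].round(2),"rot",s["tcp_rot"].round(4),"open",round(s["opening"],3),"F",s["contact_force"].round(2),"q",s["qpos"].round(3))
    print("shift",(d/400).round(4),"turn",(rv/np.radians(60)).round(4),"| mm",np.linalg.norm(d).round(1),"deg",np.degrees(np.linalg.norm(rv)).round(1))
E
python3 - <<'E'
from h import *
f=load("top0.pkl");c=(554.2,-158.1);res=.3
g=rect(f,*c,100,45,res)
g=cv2.cvtColor(g,cv2.COLOR_RGB2GRAY).astype(float)
for rad in(24.5,25.5,26.5):
    out=[]
    for a0 in(0,np.pi):
        a=np.radians(np.arange(-40,41,1))+a0
        x=rad*np.cos(a);y=rad*np.sin(a)
        v=cv2.remap(g.astype(np.float32),((45-y)/res).astype(np.float32)[None],((45-x)/res).astype(np.float32)[None],cv2.INTER_LINEAR)[0]
        w=np.clip(150-v,0,None);print(rad,a0, v[::4].astype(int))
        th=(v.max()+v.min())/2;d=np.where(v<th)[0]-40;print("   dark",d.min(),d.max(),d.mean())
from h import plan
plan(455.6,121.8,200,2.485)
E
```

```text
24.5 0 [134 136 138 139 130 135 139 133 110  77  55  50  54  53  49  72 104 109
 109 114 121]
   dark -5 22 8.5
24.5 3.141592653589793 [139 131 134 137 129 139 148 120  71  39  35  50  61  64  68  86 120 145
 149 142 144]
   dark -9 20 5.5
25.5 0 [146 144 153 146 146 152 149 141 118  83  57  50  54  51  47  76 117 129
 133 137 140]
   dark -5 22 8.5
25.5 3.141592653589793 [150 145 153 146 146 157 153 120  73  42  42  57  64  56  61  88 125 146
 153 147 148]
   dark -9 20 5.5
26.5 0 [148 148 151 148 151 151 149 145 121  82  55  45  51  54  52  74 120 145
 143 147 147]
   dark -5 22 8.5
26.5 3.141592653589793 [149 150 151 148 152 154 145 124  90  63  63  74  78  66  70  97 132 148
 150 149 148]
   dark -9 21 6.0
t 0.6 pos [243.85 575.51 226.  ] rot [ 3.1415 -0.      2.7408] open 0.999 F [ 0.27  0.06 -1.14] q [ 1.168  0.353  1.633  0.     1.155 -0.002]
shift [-0.93   -0.8379  0.0649] turn [ 1.000e-04 -0.000e+00  2.443e-01] | mm 501.4 deg 14.7
```

Request:
carry_out --increments '[[[-0.93, -0.838, 0.065, 0, 0, 0.244], [-0.93, -0.838, 0.065, 0, 0, 0.244], [-0.93, -0.838, 0.065, 0, 0, 0.244], [-0.93, -0.838, 0.065, 0, 0, 0.244], [-0.93, -0.838, 0.065, 0, 0, 0.244]]]' --hand 0.4 --squeeze 40

```text
clock: 1.02
eef_pos: [332.1, 385.3, 215.2]
tcp_rot: [3.141, 0.0, 2.486]
contact_force: [0.3, 0.2, 0.6]
opening: 0.599
```

```bash
python3 -c "
from h import plan;plan(455.6,121.8,200,2.485)"
```

```text
t 1.02 pos [332.15 385.27 215.16] rot [3.1413e+00 1.0000e-04 2.4858e+00] open 0.599 F [0.27 0.24 0.64] q [ 0.856  0.183  1.89  -0.     1.068 -0.059]
shift [-0.6463 -0.3339  0.0378] turn [0.0003 0.0001 0.0008] | mm 291.4 deg 0.1
```

Request:
carry_out --increments '[[[-0.646, -0.334, 0.038, 0, 0, 0], [-0.646, -0.334, 0.038, 0, 0, 0], [-0.646, -0.334, 0.038, 0, 0, 0], [-0.646, -0.334, 0.038, 0, 0, 0], [-0.646, -0.334, 0.038, 0, 0, 0]]]'

```text
clock: 1.43
eef_pos: [420.4, 196.6, 204.6]
tcp_rot: [3.141, 0.0, 2.486]
contact_force: [0.9, 0.0, 0.4]
opening: 0.598
```

Request:
carry_out --increments '[[[0, 0, 0, 0, 0, 0]]]'

```text
clock: 1.52
eef_pos: [422.0, 192.8, 204.2]
tcp_rot: [-3.141, 0.002, 2.481]
contact_force: [-0.3, 0.1, -0.8]
opening: 0.6
```

```bash
python3 -c "
from h import plan;plan(455.6,121.8,120,2.485)"
```

```text
t 1.52 pos [422.04 192.83 204.23] rot [-3.1406e+00  2.0000e-03  2.4809e+00] open 0.6 F [-0.34  0.12 -0.78] q [ 0.427  0.125  1.988 -0.003  1.028 -0.482]
shift [-0.1748 -0.0885  0.211 ] turn [-0.001   0.0019 -0.0039] | mm 115.2 deg 0.3
```

Request:
carry_out --increments '[[[-0.175, -0.0885, 0.1, 0, 0, 0], [-0.175, -0.0885, 0.211, 0, 0, 0], [-0.175, -0.0885, 0.211, 0, 0, 0], [-0.175, -0.0885, 0.211, 0, 0, 0], [-0.175, -0.0885, 0.211, 0, 0, 0]]]'

```text
clock: 1.93
eef_pos: [452.9, 126.9, 118.7]
tcp_rot: [-3.139, -0.002, 2.483]
contact_force: [0.2, -0.2, -0.4]
opening: 0.599
```

Request:
carry_out --increments '[[[0, 0, 0, 0, 0, 0], [0, 0, 0, 0, 0, 0]]]'

```text
clock: 2.1
eef_pos: [454.6, 128.7, 121.2]
tcp_rot: [3.14, 0.001, 2.486]
contact_force: [0.6, 0.0, 0.0]
opening: 0.602
```

```bash
python3 - <<'E'
from h import *
from rig import optics
for n in("scene","top"):
    f=optics.grab_frame(n);pickle.dump(f,open(n+"1.pkl","wb"))
    K=foc(f);c=f["R"]@np.array([455,122,90.])+f["t"];u,v=int(K*c[0]/c[2]+f["cx"]),int(K*c[1]/c[2]+f["cy"])
    cv2.imwrite(f"pics/{n}1.png",cv2.resize(f["img"][v-70:v+70,u-70:u+70,::-1],(560,560),interpolation=cv2.INTER_CUBIC))
plan(455.6,121.8,70,2.485)
E
```

```text
t 2.2 pos [454.48 128.75 121.24] rot [3.1395e+00 1.4000e-03 2.4864e+00] open 0.604 F [0.36 0.26 1.04] q [ 0.273  0.255  2.049  0.     0.835 -0.643]
shift [-0.0126 -0.0123  0.1281] turn [0.002  0.0014 0.0014] | mm 51.7 deg 0.2
```

View pics/scene1.png

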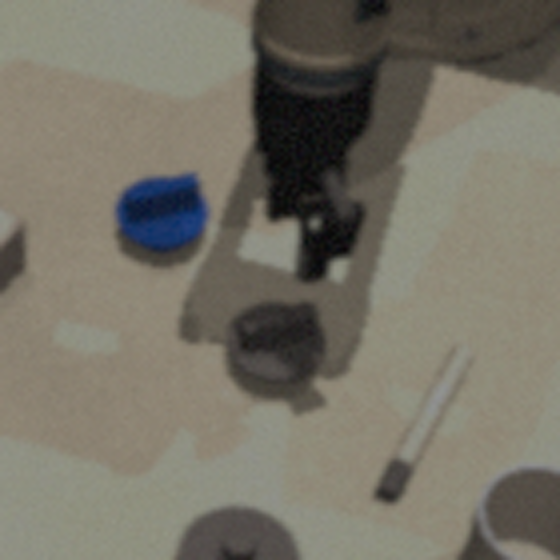

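View pics/top1.png

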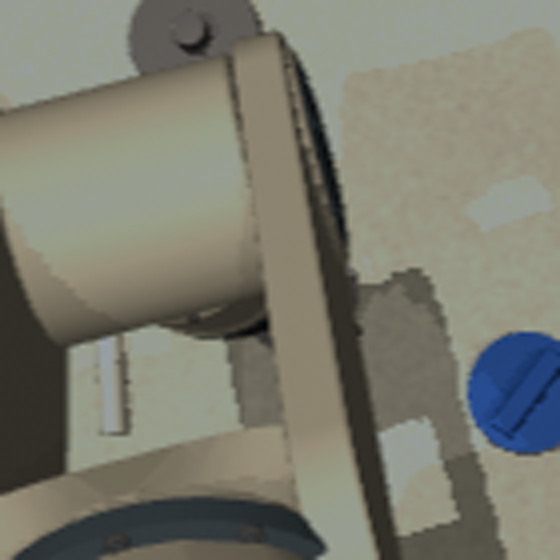

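The scene crop shows the jaws (320,230) above and in line with the grey cap (275,345), nothing in the way. The arm blocks the top camera's view of the cap. Next I correct laterally and descend.

Request:
carry_out --increments '[[[-0.0126, -0.0123, 0.04, 0.002, 0.001, 0.001], [-0.0126, -0.0123, 0.08, 0.002, 0.001, 0.001], [-0.0126, -0.0123, 0.128, 0.002, 0.001, 0.001], [-0.0126, -0.0123, 0.128, 0.002, 0.001, 0.001], [-0.0126, -0.0123, 0.128, 0.002, 0.001, 0.001]]]'

```text
clock: 2.62
eef_pos: [454.4, 121.1, 69.0]
tcp_rot: [-3.139, -0.002, 2.485]
contact_force: [0.1, 0.7, 0.1]
opening: 0.603
```

```bash
python3 -c "
from h import plan;plan(455.6,121.8,53.5,2.485)"
```

```text
t 2.62 pos [454.42 121.13  68.96] rot [-3.1389e+00 -1.6000e-03  2.4850e+00] open 0.603 F [0.15 0.72 0.11] q [ 2.580e-01  3.440e-01  2.083e+00 -1.000e-03  7.170e-01 -6.560e-01]
shift [-0.0014  0.0032  0.0386] turn [-0.0026 -0.0015  0.    ] | mm 15.5 deg 0.2
```

Request:
carry_out --increments '[[[0, 0.0015, 0.02, 0, 0, 0], [0, 0.0015, 0.038, 0, 0, 0], [0, 0.0015, 0.038, 0, 0, 0], [0, 0.0015, 0.038, 0, 0, 0]]]'

```text
clock: 2.95
eef_pos: [455.0, 121.3, 53.5]
tcp_rot: [-3.139, -0.001, 2.484]
contact_force: [-0.1, 0.5, 0.4]
opening: 0.603
```

```bash
python3 - <<'E'
from h import *
from rig import optics
plan(455.6,121.8,53.5,2.485)
n="scene";f=optics.grab_frame(n)
K=foc(f);c=f["R"]@np.array([455,122,60.])+f["t"];u,v=int(K*c[0]/c[2]+f["cx"]),int(K*c[1]/c[2]+f["cy"])
cv2.imwrite(f"pics/{n}2.png",cv2.resize(f["img"][v-40:v+40,u-40:u+40,::-1],(560,560),interpolation=cv2.INTER_CUBIC))
E
```

```text
t 2.95 pos [455.02 121.26  53.49] rot [-3.1393e+00 -1.2000e-03  2.4844e+00] open 0.603 F [-0.06  0.45  0.38] q [ 2.58e-01  3.73e-01  2.09e+00 -1.00e-03  6.81e-01 -6.55e-01]
shift [-0.0003  0.002  -0.    ] turn [-0.0022 -0.0012 -0.0006] | mm 0.8 deg 0.2
```

View pics/scene2.png

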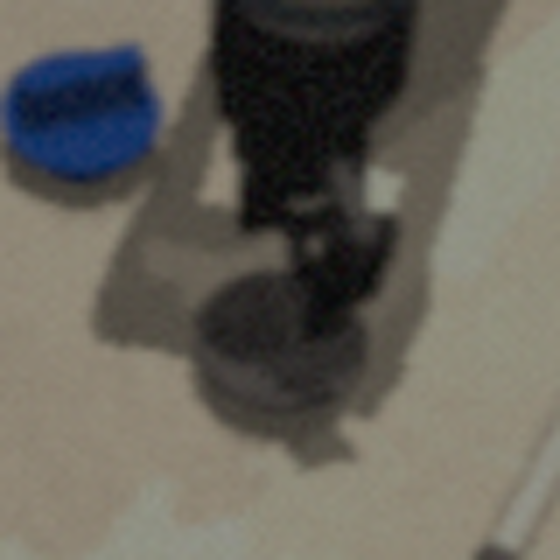

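Request:
carry_out --increments '[[[0, 0, 0, 0, 0, 0], [0, 0, 0, 0, 0, 0]]]' --hand 0.7

```text
clock: 3.17
eef_pos: [455.4, 121.2, 53.8]
tcp_rot: [-3.14, -0.001, 2.484]
contact_force: [-0.2, -0.2, -0.5]
opening: 0.325
```

```bash
python3 - <<'E'
from h import *
from rig import optics
plan(455.6,121.8,53.5,2.485)
n="scene";f=optics.grab_frame(n)
K=foc(f);c=f["R"]@np.array([455,122,60.])+f["t"];u,v=int(K*c[0]/c[2]+f["cx"]),int(K*c[1]/c[2]+f["cy"])
cv2.imwrite(f"pics/{n}3.png",cv2.resize(f["img"][v-40:v+40,u-40:u+40,::-1],(560,560),interpolation=cv2.INTER_CUBIC))
E
```

```text
t 3.17 pos [455.35 121.23  53.82] rot [-3.1399e+00 -7.0000e-04  2.4841e+00] open 0.325 F [-0.19 -0.23 -0.5 ] q [ 2.57e-01  3.73e-01  2.09e+00 -1.00e-03  6.81e-01 -6.55e-01]
shift [0.0004 0.0015 0.0008] turn [-0.0016 -0.0007 -0.0008] | mm 0.7 deg 0.1
```

View pics/scene3.png

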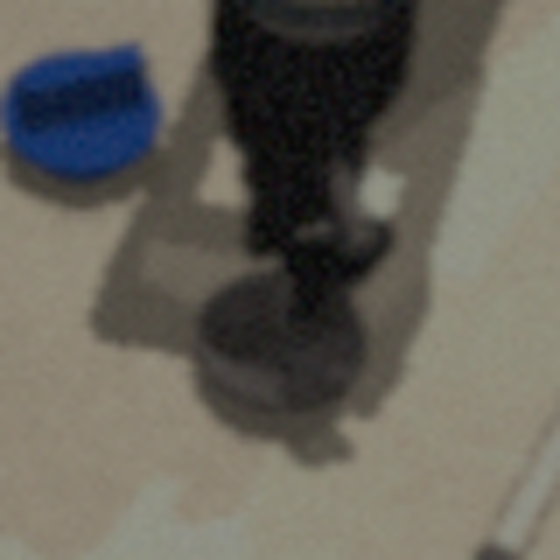

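The jaws straddle the bar, and no force shows yet. I close fully.

Request:
carry_out --increments '[[[0, 0, 0, 0, 0, 0], [0, 0, 0, 0, 0, 0], [0, 0, 0, 0, 0, 0], [0, 0, 0, 0, 0, 0], [0, 0, 0, 0, 0, 0]]]' --hand 1 --squeeze 45

```text
clock: 3.63
eef_pos: [455.1, 121.2, 53.5]
tcp_rot: [-3.14, -0.001, 2.484]
contact_force: [-0.3, -0.3, 0.5]
opening: -0.003
```

```bash
python3 -c "
from h import plan;plan(455.6,121.8,190,2.485)"
```

```text
t 3.63 pos [455.12 121.19  53.52] rot [-3.1395e+00 -1.0000e-03  2.4842e+00] open -0.003 F [-0.28 -0.3   0.49] q [ 2.57e-01  3.73e-01  2.09e+00 -1.00e-03  6.81e-01 -6.55e-01]
shift [ 3.000e-04  1.200e-03 -3.412e-01] turn [-0.002  -0.001  -0.0007] | mm 136.5 deg 0.1
```

The opening reads 0, so the jaws shut on nothing. I look again before moving.

```bash
python3 - <<'E'
from h import *
from rig import optics,nets
for n in("scene","top"):
    f=optics.grab_frame(n);pickle.dump(f,open(n+"4.pkl","wb"))
    print([(d["point"],d["confidence"]) for d in nets.tip_of("cap_grip",n)])
    K=foc(f);c=f["R"]@np.array([455,122,60.])+f["t"];u,v=int(K*c[0]/c[2]+f["cx"]),int(K*c[1]/c[2]+f["cy"])
    cv2.imwrite(f"pics/{n}4.png",cv2.resize(f["img"][v-40:v+40,u-40:u+40,::-1],(560,560),interpolation=cv2.INTER_CUBIC))
E
```

```text
[([457.4, 120.8, 49.6], 0.74), ([525.1, 359.8, -0.8], 0.68), ([400.5, -13.4, 47.6], 0.61)]
[([402.0, -18.1, 46.7], 0.83), ([458.9, 120.0, 49.8], 0.45), ([458.8, 121.8, 12.5], 0.21)]
```

View pics/scene4.png

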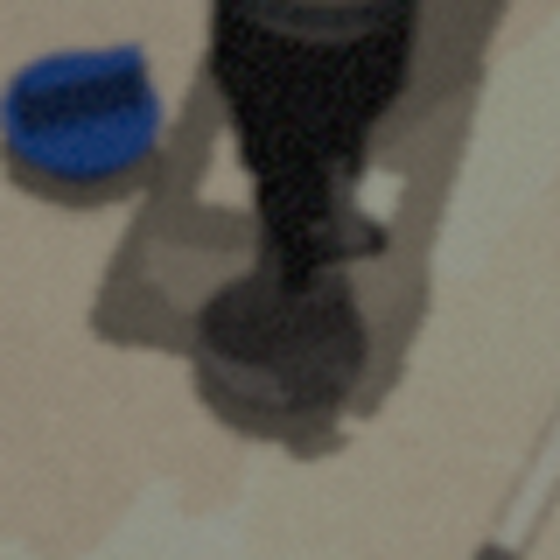

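View pics/top4.png

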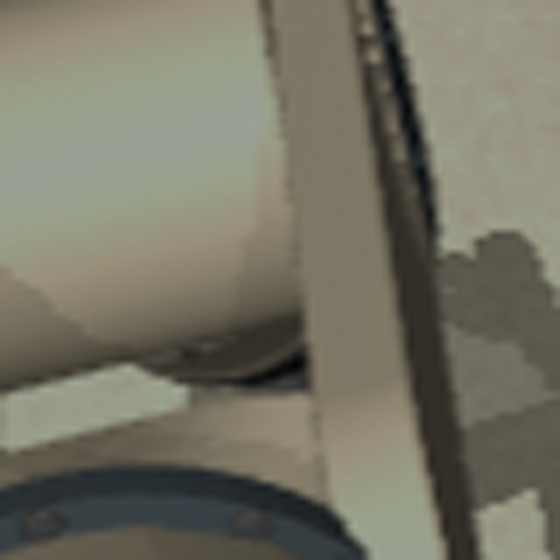

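Request:
carry_out --increments '[[[0, 0, -0.02, 0, 0, 0], [0, 0, -0.04, 0, 0, 0], [0, 0, -0.06, 0, 0, 0], [0, 0, -0.08, 0, 0, 0], [0, 0, -0.08, 0, 0, 0]]]'

```text
clock: 4.25
eef_pos: [456.4, 121.5, 87.5]
tcp_rot: [3.141, 0.001, 2.484]
contact_force: [-0.0, 0.5, -0.6]
opening: -0.001
```

```bash
python3 - <<'E'
from h import *
from rig import optics,nets
plan(455.6,121.8,53.5,2.485)
for n in("scene",):
    f=optics.grab_frame(n);pickle.dump(f,open(n+"5.pkl","wb"))
    K=foc(f);c=f["R"]@np.array([455,122,60.])+f["t"];u,v=int(K*c[0]/c[2]+f["cx"]),int(K*c[1]/c[2]+f["cy"])
    cv2.imwrite(f"pics/{n}5.png",cv2.resize(f["img"][v-40:v+40,u-40:u+40,::-1],(560,560),interpolation=cv2.INTER_CUBIC))
    for k in(4,5):
        P=cloud(load(f"scene{k}.pkl"));m=(np.hypot(P[...,0]-455,P[...,1]-122)<60)&(load(f"scene{k}.pkl")["range_z"]>0)&(P[...,2]>20)&(P[...,2]<140)
        q=P[m];print(k,np.histogram(q[:,2],range(20,140,5)))
        for z in range(25,110,6):
            w=q[(q[:,2]>z)&(q[:,2]<z+6)]
            if len(w):
                a=(w[:,:2]-[455.2,121.2])@np.array([[np.cos(2.485),-np.sin(2.485)],[np.sin(2.485),np.cos(2.485)]])
                print(z,len(w),"along",a[:,0].min().round(),a[:,0].max().round(),"across",a[:,1].min().round(),a[:,1].max().round())
E
```

```text
t 4.25 pos [456.42 121.54  87.52] rot [3.1412e+00 9.0000e-04 2.4842e+00] open -0.001 F [-0.02  0.49 -0.58] q [ 2.570e-01  3.120e-01  2.071e+00 -1.000e-03  7.580e-01 -6.560e-01]
shift [ 0.0021 -0.0008  0.085 ] turn [ 0.0003  0.0008 -0.0007] | mm 34.0 deg 0.1
4 (array([ 15, 159,  67,  21,  22,  23,  27,  53,   1,   7,  11,  10,   7,
         9,   3,   2,   6,  15,  15,  14,  14,  22,   9]), array([ 20,  25,  30,  35,  40,  45,  50,  55,  60,  65,  70,  75,  80,
        85,  90,  95, 100, 105, 110, 115, 120, 125, 130, 135]))
25 190 along -35.0 35.0 across -38.0 34.0
31 44 along -35.0 28.0 across -31.0 17.0
37 24 along -28.0 27.0 across -12.0 -0.0
43 28 along -28.0 26.0 across -12.0 -0.0
49 33 along -29.0 28.0 across -11.0 5.0
55 54 along -28.0 27.0 across -12.0 4.0
61 2 along -10.0 6.0 across -11.0 -6.0
67 13 along -11.0 8.0 across -13.0 4.0
73 11 along -10.0 8.0 across -12.0 6.0
79 9 along -10.0 7.0 across -14.0 5.0
85 9 along -11.0 -6.0 across -14.0 8.0
91 4 along -11.0 -7.0 across -7.0 6.0
97 5 along -13.0 -10.0 across -9.0 9.0
103 14 along -13.0 5.0 across -25.0 32.0
109 18 along -14.0 8.0 across -34.0 32.0
5 (array([ 13, 173,  62,  23,  21,  21,  36,  59,   4,   0,   0,   0,   0,
         0,   0,   5,  12,  11,   8,   8,   6,   4,   2]), array([ 20,  25,  30,  35,  40,  45,  50,  55,  60,  65,  70,  75,  80,
        85,  90,  95, 100, 105, 110, 115, 120, 125, 130, 135]))
25 197 along -35.0 35.0 across -38.0 34.0
31 48 along -33.0 28.0 across -38.0 7.0
37 28 along -28.0 27.0 across -11.0 2.0
43 24 along -28.0 27.0 across -11.0 0.0
49 39 along -28.0 28.0 across -14.0 7.0
55 60 along -27.0 27.0 across -10.0 4.0
61 3 along -21.0 23.0 across -8.0 0.0
91 1 along -6.0 -6.0 across -6.0 -6.0
97 10 along -11.0 10.0 across -12.0 5.0
103 15 along -12.0 10.0 across -14.0 4.0
109 10 along -11.0 5.0 across -15.0 3.0
```

View pics/scene5.png

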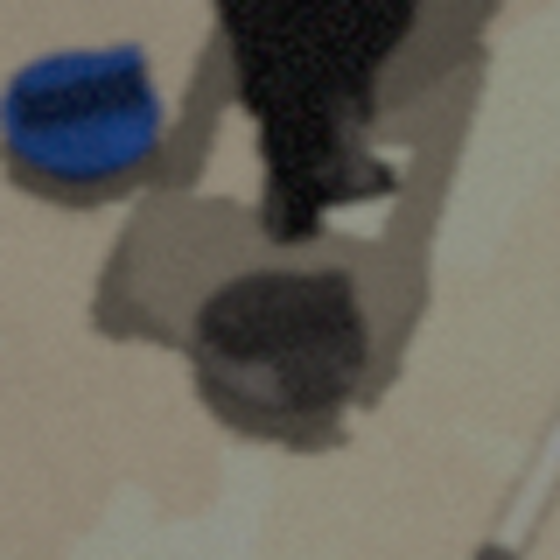

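```bash
python3 - <<'E'
from h import *
f=load("scene5.pkl");K=foc(f)
c=f["R"]@np.array([455,122,60.])+f["t"];u0,v0=int(K*c[0]/c[2]+f["cx"]),int(K*c[1]/c[2]+f["cy"])
for z in(56,65,75,85,95,105):
    c=f["R"]@np.array([457.5,123,z])+f["t"];print(z,(K*c[0]/c[2]+f["cx"]-u0+40)*7,(K*c[1]/c[2]+f["cy"]-v0+40)*7)
from rig import r;print(r.tip_reach,[a for a in dir(r) if a[0]!='_'])
E
```

```text
56 283.5772079507916 292.63191026769863
65 285.0717805092012 278.444924279271
75 286.7514730714538 262.50071687932837
85 288.45157846234554 246.36274403638117
95 290.1724710637541 230.02745199157826
105 291.9145344690156 213.49119954780198
22.0 ['MotionError', 'sign_off', 'tip_reach']
```

The shut fingertips appear at z≈92 in the cloud and the picture, at crop pixel (290,237), with the TCP at 87.5. So the tips stand about 26 mm higher than the readings imply, and they closed above the bar. The cap did not move. I open again and go lower in small steps, watching force and pictures.

Request:
carry_out --increments '[[[0, 0, 0, 0, 0, 0], [0, 0, 0, 0, 0, 0], [0, 0, 0, 0, 0, 0], [0, 0, 0, 0, 0, 0]]]' --hand 0.5

```text
clock: 4.63
eef_pos: [454.9, 121.1, 85.2]
tcp_rot: [-3.139, -0.001, 2.484]
contact_force: [-0.3, 0.1, 0.5]
opening: 0.497
```

Request:
carry_out --increments '[[[0, 0, 0.03, 0, 0, 0], [0, 0, 0.06, 0, 0, 0], [0, 0, 0.09, 0, 0, 0], [0, 0, 0.12, 0, 0, 0], [0, 0, 0.12, 0, 0, 0]]]'

```text
clock: 5.05
eef_pos: [453.6, 120.8, 35.6]
tcp_rot: [-3.137, -0.003, 2.484]
contact_force: [-0.5, 0.1, 0.1]
opening: 0.501
```

```bash
python3 - <<'E'
from h import *
from rig import optics,nets
plan(455.6,121.8,30,2.485)
for n in("scene",):
    f=optics.grab_frame(n);pickle.dump(f,open(n+"6.pkl","wb"))
    K=foc(f);c=f["R"]@np.array([455,122,60.])+f["t"];u,v=int(K*c[0]/c[2]+f["cx"]),int(K*c[1]/c[2]+f["cy"])
    cv2.imwrite(f"pics/{n}6.png",cv2.resize(np.clip(f["img"][v-40:v+40,u-40:u+40,::-1].astype(float)*1.8,0,255).astype(np.uint8),(560,560),interpolation=cv2.INTER_CUBIC))
E
```

```text
t 5.05 pos [453.59 120.78  35.59] rot [-3.1367 -0.0032  2.4842] open 0.501 F [-0.54  0.07  0.15] q [ 2.570e-01  4.060e-01  2.099e+00 -1.000e-03  6.420e-01 -6.550e-01]
shift [-0.0025  0.0052  0.0139] turn [-0.0046 -0.003  -0.0008] | mm 6.0 deg 0.3
```

View pics/scene6.png

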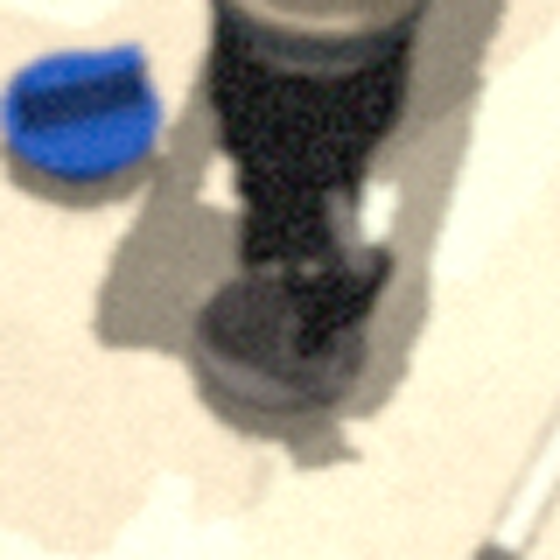

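The near fingertip is at crop pixel (320,355), which works out to z≈42 with the TCP at 35.6. I go about 4 mm lower and centre.

Request:
carry_out --increments '[[[0, 0.0025, 0.01, -0.004, -0.003, 0], [0, 0.004, 0.01, -0.004, -0.003, 0], [0, 0.004, 0.01, -0.004, -0.003, 0]]]'

```text
clock: 5.35
eef_pos: [456.4, 122.6, 33.9]
tcp_rot: [3.139, 0.003, 2.484]
contact_force: [-0.1, -0.1, -0.0]
opening: 0.495
```

Request:
carry_out --increments '[[[0, 0, 0, 0, 0, 0], [0, 0, 0, 0, 0, 0]]]' --hand 0.72

```text
clock: 5.52
eef_pos: [456.4, 122.5, 33.9]
tcp_rot: [3.139, 0.003, 2.484]
contact_force: [-0.4, 0.7, -0.3]
opening: 0.281
```

Request:
carry_out --increments '[[[0, 0, 0, 0, 0, 0], [0, 0, 0, 0, 0, 0], [0, 0, 0, 0, 0, 0], [0, 0, 0, 0, 0, 0]]]' --hand 1

```text
clock: 5.85
eef_pos: [456.3, 122.5, 33.8]
tcp_rot: [3.139, 0.002, 2.484]
contact_force: [-0.6, -0.1, 5.2]
opening: 0.151
```

```bash
python3 - <<'E'
from h import *
plan(455.6,121.8,30,2.485)
E
```

```text
t 5.85 pos [456.31 122.51  33.82] rot [3.1391e+00 2.4000e-03 2.4843e+00] open 0.151 F [-0.56 -0.07  5.23] q [ 2.59e-01  4.10e-01  2.10e+00 -1.00e-03  6.29e-01 -6.54e-01]
shift [ 0.0003 -0.0025  0.0095] turn [ 0.0024  0.0023 -0.0007] | mm 3.9 deg 0.2
```

Gripped: opening 0.151 is about 13 mm. I lift.

Request:
carry_out --increments '[[[0, 0, -0.02, 0, 0, 0], [0, 0, -0.06, 0, 0, 0], [0, 0, -0.12, 0, 0, 0], [0, 0, -0.2, 0, 0, 0], [0, 0, -0.28, 0, 0, 0]]]'

```text
clock: 6.27
eef_pos: [454.6, 122.1, 146.4]
tcp_rot: [3.141, 0.001, 2.484]
contact_force: [1.6, 1.1, -1.6]
opening: 0.151
```

Request:
carry_out --increments '[[[0, 0, 0, 0, 0, 0], [0, 0, 0, 0, 0, 0], [0, 0, 0, 0, 0, 0]]]'

```text
clock: 6.52
eef_pos: [455.1, 122.2, 145.2]
tcp_rot: [3.14, 0.002, 2.484]
contact_force: [-0.1, 0.5, -1.1]
opening: 0.145
```

```bash
python3 - <<'E'
from h import *
from rig import optics
plan(455.6,121.8,140,2.485)
for n in("scene","top"):
    f=optics.grab_frame(n);pickle.dump(f,open(n+"7.pkl","wb"))
f=load("scene7.pkl");K=foc(f);c=f["R"]@np.array([455,122,120.])+f["t"];u,v=int(K*c[0]/c[2]+f["cx"]),int(K*c[1]/c[2]+f["cy"])
cv2.imwrite(f"pics/scene7.png",cv2.resize(np.clip(f["img"][v-40:v+40,u-40:u+40,::-1].astype(float)*1.8,0,255).astype(np.uint8),(560,560),interpolation=cv2.INTER_CUBIC))
P=cloud(f);m=(np.hypot(P[...,0]-455,P[...,1]-122)<60)&(f["range_z"]>0)&(P[...,2]>20)&(P[...,2]<190)
q=P[m]
for z in range(80,190,5):
    w=q[(q[:,2]>z)&(q[:,2]<z+5)]
    if len(w):
        a=(w[:,:2]-[455.6,121.8])@np.array([[np.cos(2.485),-np.sin(2.485)],[np.sin(2.485),np.cos(2.485)]])
        print(z,len(w),"along",a[:,0].min().round(1),a[:,0].max().round(1),"across",a[:,1].min().round(1),a[:,1].max().round(1))
E
```

```text
t 6.52 pos [455.13 122.22 145.17] rot [3.1399e+00 1.8000e-03 2.4842e+00] open 0.145 F [-0.14  0.53 -1.09] q [ 2.590e-01  2.170e-01  2.032e+00 -1.000e-03  8.900e-01 -6.540e-01]
shift [-0.0015 -0.0001  0.0129] turn [ 0.0016  0.0017 -0.0008] | mm 5.2 deg 0.1
115 6 along -14.8 6.2 across -23.0 -16.0
120 1 along -13.0 -13.0 across -18.5 -18.5
130 3 along -10.2 22.8 across -33.6 -26.4
135 121 along -35.2 35.6 across -35.6 37.0
140 124 along -34.6 35.5 across -35.0 17.7
145 20 along -26.6 26.5 across -8.8 3.0
150 19 along -27.6 26.8 across -14.6 1.2
155 24 along -27.8 26.1 across -16.0 3.1
160 21 along -28.7 19.2 across -18.9 13.1
165 38 along -27.2 3.1 across -20.8 7.6
170 23 along -17.5 8.4 across -22.1 7.6
175 12 along -10.5 7.0 across -21.0 9.6
180 9 along -9.6 10.5 across -17.2 7.6
185 10 along -11.5 -4.4 across -13.0 13.1
```

View pics/scene7.png

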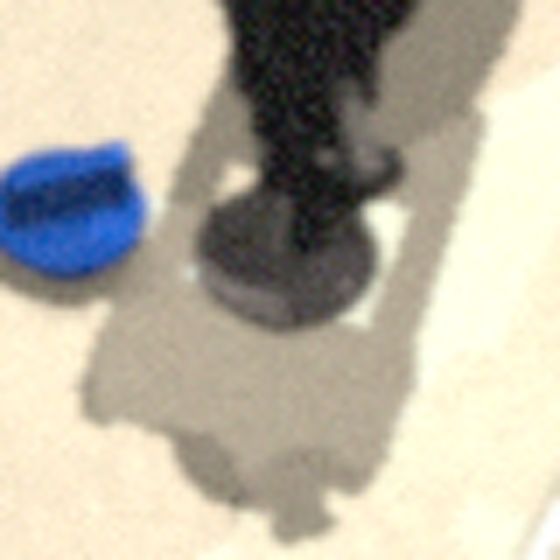

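The cap is lifted. The crop shows the flange at (285,255), level, with its shadow below. The cap origin is about TCP − 34 mm. Next I carry it above the mouth.

```bash
python3 - <<'E'
from h import *
plan(556,-156,180,3.266)
E
```

```text
t 6.62 pos [454.59 122.09 144.26] rot [3.1415e+00 5.0000e-04 2.4842e+00] open 0.15 F [-0.06  1.29 -1.66] q [ 0.259  0.218  2.033 -0.     0.89  -0.654]
shift [-0.6256 -0.3954 -0.089 ] turn [-1.000e-04  5.000e-04 -7.466e-01] | mm 298.2 deg 44.8
```

Request:
carry_out --increments '[[[-0.04, -0.025, -0.08, 0, 0, -0.1], [-0.11, -0.07, -0.089, 0, 0, -0.2], [-0.19, -0.12, -0.089, 0, 0, -0.3], [-0.28, -0.177, -0.089, 0, 0, -0.4], [-0.36, -0.2275, -0.089, 0, 0, -0.5]]]'

```text
clock: 7.03
eef_pos: [513.6, -39.2, 180.0]
tcp_rot: [3.141, 0.001, 3.014]
contact_force: [0.7, 0.3, -1.2]
opening: 0.155
```

```bash
python3 - <<'E'
from h import *
plan(556,-156,180,3.266)
E
```

```text
t 7.03 pos [513.6  -39.24 180.  ] rot [3.1410e+00 8.0000e-04 3.0138e+00] open 0.155 F [ 0.7   0.26 -1.18] q [-8.000e-02  2.350e-01  1.912e+00  1.000e-03  9.940e-01 -1.523e+00]
shift [-1.423e-01 -2.760e-01 -1.000e-04] turn [ 0.0005  0.0008 -0.2408] | mm 124.2 deg 14.4
```

Request:
carry_out --increments '[[[-0.04, -0.075, 0, 0, 0, -0.1], [-0.08, -0.15, 0, 0, 0, -0.2], [-0.12, -0.23, 0, 0, 0, -0.24], [-0.1423, -0.276, 0, 0, 0, -0.24], [-0.1423, -0.276, 0, 0, 0, -0.24]]]'

```text
clock: 7.45
eef_pos: [556.2, -158.3, 179.5]
tcp_rot: [-3.141, 0.001, -3.027]
contact_force: [-0.2, -0.2, -0.4]
opening: 0.149
```

Request:
carry_out --increments '[[[0, 0, 0, 0, 0, 0], [0, 0, 0, 0, 0, 0]]]'

```text
clock: 7.62
eef_pos: [554.6, -154.0, 179.9]
tcp_rot: [3.14, 0.0, -3.025]
contact_force: [-0.2, 0.3, -0.9]
opening: 0.149
```

```bash
python3 - <<'E'
from h import *
plan(556,-156,152,3.266)
E
```

```text
t 7.62 pos [ 554.59 -153.97  179.85] rot [ 3.1401e+00  3.0000e-04 -3.0246e+00] open 0.149 F [-0.2   0.34 -0.85] q [-0.274  0.326  1.785  0.002  1.031 -1.963]
shift [-0.0029 -0.0056  0.0696] turn [ 0.0014  0.0003 -0.0071] | mm 28.0 deg 0.4
```

Descending to a few mm above the rim (cap underside about 118), then checking alignment with the cameras.

Request:
carry_out --increments '[[[-0.003, -0.0056, 0.03, 0.001, 0, -0.007], [-0.003, -0.0056, 0.06, 0.001, 0, -0.007], [-0.003, -0.0056, 0.07, 0.001, 0, -0.007], [-0.003, -0.0056, 0.07, 0.001, 0, -0.007], [-0.003, -0.0056, 0.07, 0.001, 0, -0.007]]]'

```text
clock: 8.03
eef_pos: [556.8, -156.1, 152.6]
tcp_rot: [-3.141, 0.002, -3.016]
contact_force: [0.2, -0.2, -0.5]
opening: 0.15
```

```bash
python3 - <<'E'
from h import *
from rig import optics
plan(556,-156,140,3.266)
for n in("scene","top"):
    f=optics.grab_frame(n);pickle.dump(f,open(n+"8.pkl","wb"))
    K=foc(f);c=f["R"]@np.array([556,-156,120.])+f["t"];u,v=int(K*c[0]/c[2]+f["cx"]),int(K*c[1]/c[2]+f["cy"])
    cv2.imwrite(f"pics/{n}8.png",cv2.resize(np.clip(f["img"][v-45:v+45,u-45:u+45,::-1].astype(float)*1.6,0,255).astype(np.uint8),(560,560),interpolation=cv2.INTER_CUBIC))
    P=cloud(f);m=(np.hypot(P[...,0]-556,P[...,1]+156)<50)&(f["range_z"]>0)
    fl=P[m&(P[...,2]>139)&(P[...,2]<152)]
    print(n,len(fl))
    if len(fl)>20: print(cv2.minEnclosingCircle(fl[:,:2].astype(np.float32)),np.median(fl[:,2]),fl[:,:2].min(0),fl[:,:2].max(0))
E
```

```text
t 8.03 pos [ 556.79 -156.15  152.59] rot [-3.1411e+00  1.7000e-03 -3.0161e+00] open 0.15 F [ 0.19 -0.23 -0.51] q [-0.276  0.361  1.803  0.     0.976 -1.973]
shift [0.002  0.0006 0.0315] turn [-0.0005  0.0016  0.0011] | mm 12.6 deg 0.1
scene 233
((558.1328125, -154.3302764892578), 36.14777755737305) 147.56570089290648 [ 522.16834127 -190.08214425] [ 593.06010018 -118.30998362]
top 2
```

View pics/scene8.png

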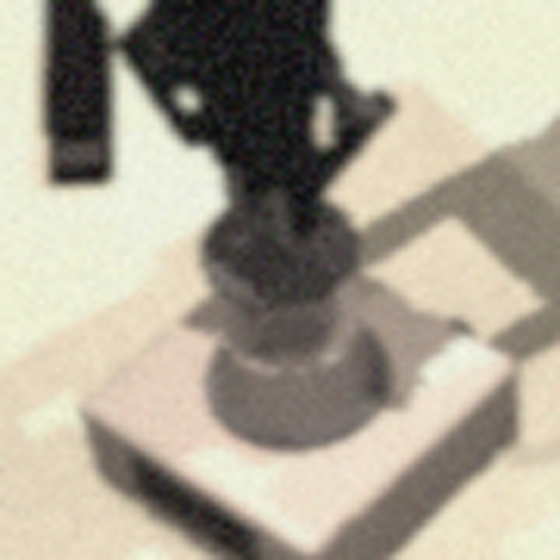

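View pics/top8.png

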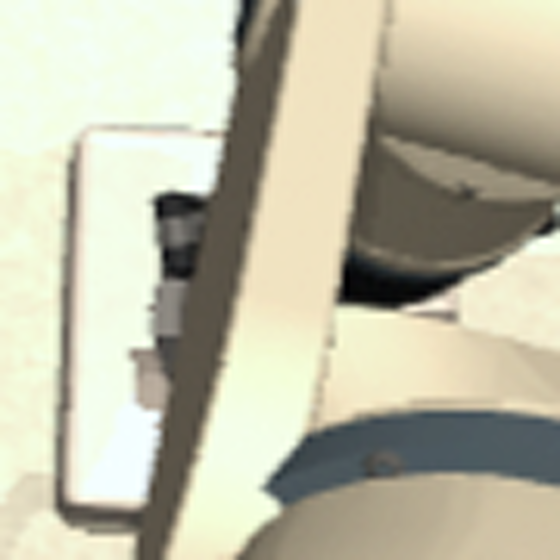

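The scene cloud puts the flange centre at (558.1,−154.3), and the same camera put the housing and collar at (557.8,−154.2), so they are aligned within 0.5 mm. In the crop the cap (280,260) hangs over the collar (297,400), and the arm blocks the top view. I descend gently, watching the force.

Request:
carry_out --increments '[[[0, 0, 0.015, 0, 0, 0], [0, 0, 0.03, 0, 0, 0], [0, 0, 0.045, 0, 0, 0], [0, 0, 0.055, 0, 0, 0], [0, 0, 0.055, 0, 0, 0]]]'

```text
clock: 8.55
eef_pos: [556.5, -156.6, 130.0]
tcp_rot: [-3.141, 0.001, -3.017]
contact_force: [-0.8, 0.9, -1.3]
opening: 0.153
```

Request:
carry_out --increments '[[[0, 0, 0.003, 0, 0, 0], [0, 0, 0.006, 0, 0, 0], [0, 0, 0.009, 0, 0, 0], [0, 0, 0.012, 0, 0, 0], [0, 0, 0.012, 0, 0, 0]]]'

```text
clock: 8.97
eef_pos: [557.3, -156.7, 126.4]
tcp_rot: [-3.141, 0.003, -3.017]
contact_force: [0.2, -1.2, -2.1]
opening: 0.152
```

Request:
carry_out --increments '[[[0, 0, 0.0025, 0, 0, 0], [0, 0, 0.005, 0, 0, 0], [0, 0, 0.0075, 0, 0, 0], [0, 0, 0.0075, 0, 0, 0]]]'

```text
clock: 9.3
eef_pos: [557.2, -156.7, 123.3]
tcp_rot: [-3.141, 0.003, -3.017]
contact_force: [0.2, -0.7, -1.2]
opening: 0.153
```

```bash
python3 - <<'E'
from h import *
from rig import sense
plan(556,-156,140,3.266);s=sense();print(s["wrist_torque"])
E
```

```text
t 9.3 pos [ 557.21 -156.71  123.32] rot [-3.1406e+00  2.8000e-03 -3.0167e+00] open 0.153 F [ 0.19 -0.66 -1.2 ] q [-0.277  0.398  1.824  0.     0.916 -1.973]
shift [ 0.0027  0.0021 -0.0417] turn [-0.0009  0.0026  0.0005] | mm 16.7 deg 0.2
[ 0.01486241  0.04620598 -0.00833583]
```

Request:
carry_out --increments '[[[0, 0, 0.0025, 0, 0, 0], [0, 0, 0.005, 0, 0, 0], [0, 0, 0.0075, 0, 0, 0], [0, 0, 0.0075, 0, 0, 0]]]'

```text
clock: 9.63
eef_pos: [557.2, -156.7, 120.3]
tcp_rot: [-3.141, 0.003, -3.017]
contact_force: [-0.1, 0.7, -2.0]
opening: 0.151
```

Request:
carry_out --increments '[[[0, 0, 0.0025, 0, 0, 0], [0, 0, 0.005, 0, 0, 0], [0, 0, 0.005, 0, 0, 0]]]'

```text
clock: 9.88
eef_pos: [557.5, -156.8, 118.7]
tcp_rot: [-3.14, 0.003, -3.017]
contact_force: [-1.0, 0.1, 4.3]
opening: 0.149
```

The lugs are in the slots: the plate touches at TCP ≈119, as predicted. I press to turning height (TCP ≈112.7).

Request:
carry_out --increments '[[[0, 0, 0.0035, 0, 0, 0], [0, 0, 0.007, 0, 0, 0], [0, 0, 0.0105, 0, 0, 0], [0, 0, 0.015, 0, 0, 0], [0, 0, 0.015, 0, 0, 0]]]'

```text
clock: 10.3
eef_pos: [557.5, -156.7, 112.5]
tcp_rot: [-3.141, 0.003, -3.017]
contact_force: [-1.9, 1.3, 7.3]
opening: 0.153
```

```bash
python3 - <<'E'
from h import *
from rig import sense
plan(556,-156,140,3.266);s=sense();print(s["wrist_torque"])
E
```

```text
t 10.3 pos [ 557.48 -156.73  112.55] rot [-3.1405  0.0032 -3.0167] open 0.153 F [-1.93  1.32  7.29] q [-0.277  0.413  1.831  0.     0.894 -1.973]
shift [ 0.0032  0.0022 -0.0686] turn [-0.001   0.0031  0.0004] | mm 27.5 deg 0.2
[ 0.1774181   0.37254595 -0.05023567]
```

Request:
carry_out --increments '[[[0, 0, 0, 0, 0, 0.04], [0, 0, 0, 0, 0, 0.08], [0, 0, 0, 0, 0, 0.12], [0, 0, 0, 0, 0, 0.16], [0, 0, 0, 0, 0, 0.2]]]'

```text
clock: 10.72
eef_pos: [558.0, -156.8, 113.0]
tcp_rot: [-3.141, 0.004, 3.055]
contact_force: [-0.5, 1.7, 7.1]
opening: 0.149
```

```bash
python3 - <<'E'
from h import *
from rig import sense
plan(556,-156,140,3.266-1.571);s=sense();print(s["wrist_torque"])
E
```

```text
t 10.72 pos [ 558.   -156.8   113.01] rot [-3.1411  0.0045  3.0551] open 0.149 F [-0.54  1.72  7.14] q [-0.277  0.412  1.831  0.     0.894 -1.761]
shift [ 0.0048  0.0015 -0.0675] turn [0.0025 0.004  1.2988] | mm 27.1 deg 77.9
[0.18235592 0.15935007 0.09402486]
```

Turning freely with low force. I continue.

Request:
carry_out --increments '[[[0, 0, 0, 0, 0, 0.06], [0, 0, 0, 0, 0, 0.12], [0, 0, 0, 0, 0, 0.18], [0, 0, 0, 0, 0, 0.24], [0, 0, 0, 0, 0, 0.3]]]'

```text
clock: 11.13
eef_pos: [557.9, -156.7, 113.0]
tcp_rot: [3.141, 0.004, 2.74]
contact_force: [-1.0, 2.1, 6.9]
opening: 0.149
```

Request:
carry_out --increments '[[[0, 0, 0, 0, 0, 0.06], [0, 0, 0, 0, 0, 0.12], [0, 0, 0, 0, 0, 0.18], [0, 0, 0, 0, 0, 0.24], [0, 0, 0, 0, 0, 0.3]]]'

```text
clock: 11.55
eef_pos: [557.9, -156.7, 112.9]
tcp_rot: [3.139, 0.004, 2.426]
contact_force: [-0.6, 1.5, 6.9]
opening: 0.153
```

Request:
carry_out --increments '[[[0, 0, 0, 0, 0, 0.06], [0, 0, 0, 0, 0, 0.12], [0, 0, 0, 0, 0, 0.18], [0, 0, 0, 0, 0, 0.24], [0, 0, 0, 0, 0, 0.3]]]'

```text
clock: 11.97
eef_pos: [557.8, -156.7, 112.9]
tcp_rot: [3.138, 0.003, 2.112]
contact_force: [-1.0, 1.9, 7.8]
opening: 0.147
```

```bash
python3 - <<'E'
from h import *
from rig import sense
plan(556,-156,140,3.266-1.571);s=sense();print(s["wrist_torque"])
E
```

```text
t 11.97 pos [ 557.83 -156.67  112.92] rot [3.1385e+00 2.7000e-03 2.1116e+00] open 0.147 F [-0.96  1.85  7.81] q [-2.770e-01  4.120e-01  1.831e+00  1.000e-03  8.950e-01 -8.180e-01]
shift [ 0.0036 -0.0028 -0.0677] turn [0.0035 0.0019 0.3978] | mm 27.1 deg 23.9
[0.24215568 0.27147635 0.10367313]
```

Request:
carry_out --increments '[[[0, 0, 0, 0, 0, 0.06], [0, 0, 0, 0, 0, 0.12], [0, 0, 0, 0, 0, 0.18], [0, 0, 0, 0, 0, 0.24], [0, 0, 0, 0, 0, 0.3]]]'

```text
clock: 12.38
eef_pos: [557.8, -156.7, 112.9]
tcp_rot: [3.138, 0.002, 1.797]
contact_force: [-0.1, 1.8, 7.1]
opening: 0.149
```

Request:
carry_out --increments '[[[0, 0, 0, 0, 0, 0.02], [0, 0, 0, 0, 0, 0.04], [0, 0, 0, 0, 0, 0.06], [0, 0, 0, 0, 0, 0.06]]]'

```text
clock: 12.72
eef_pos: [557.8, -156.7, 112.9]
tcp_rot: [3.138, 0.001, 1.736]
contact_force: [-0.6, 1.0, 7.3]
opening: 0.153
```

```bash
python3 - <<'E'
from h import *
from rig import sense
plan(556,-156,140,3.266-1.571);s=sense();print(s["wrist_torque"])
E
```

```text
t 12.72 pos [ 557.81 -156.73  112.94] rot [3.1378e+00 1.4000e-03 1.7364e+00] open 0.153 F [-0.64  0.98  7.33] q [-0.277  0.412  1.831  0.     0.895 -0.443]
shift [ 0.0025 -0.0039 -0.0677] turn [0.0037 0.0013 0.0395] | mm 27.1 deg 2.4
[ 0.23658995  0.35270669 -0.0147173 ]
```

Request:
carry_out --increments '[[[0, 0, 0, 0, 0, 0.015], [0, 0, 0, 0, 0, 0.03], [0, 0, 0, 0, 0, 0.03]]]'

```text
clock: 12.97
eef_pos: [557.8, -156.7, 112.9]
tcp_rot: [3.138, 0.001, 1.705]
contact_force: [-2.3, 1.5, 7.1]
opening: 0.149
```

```bash
python3 - <<'E'
from h import *
from rig import sense
plan(556,-156,140,3.266-1.571);s=sense();print(s["wrist_torque"])
E
```

```text
t 12.97 pos [ 557.78 -156.72  112.9 ] rot [3.1378e+00 1.3000e-03 1.7053e+00] open 0.149 F [-2.32  1.48  7.13] q [-0.277  0.412  1.831  0.     0.895 -0.412]
shift [ 0.0023 -0.0039 -0.0678] turn [0.0036 0.0012 0.0099] | mm 27.2 deg 0.6
[0.24454571 0.28345665 0.06573091]
```

Request:
carry_out --increments '[[[0, 0, 0, 0, 0, 0.015], [0, 0, 0, 0, 0, 0.03], [0, 0, 0, 0, 0, 0.03]]]'

```text
clock: 13.22
eef_pos: [557.8, -156.7, 112.9]
tcp_rot: [3.138, 0.001, 1.674]
contact_force: [-1.2, 2.2, 6.7]
opening: 0.153
```

```bash
python3 - <<'E'
from h import *
from rig import sense
plan(556,-156,140,3.266-1.571);s=sense();print(s["wrist_torque"])
E
```

```text
t 13.22 pos [ 557.8  -156.71  112.92] rot [3.1377e+00 1.1000e-03 1.6739e+00] open 0.153 F [-1.23  2.21  6.66] q [-2.770e-01  4.120e-01  1.831e+00  1.000e-03  8.950e-01 -3.800e-01]
shift [ 0.0022 -0.004  -0.0677] turn [ 0.0037  0.0011 -0.0201] | mm 27.2 deg 1.2
[0.20597333 0.32822393 0.06144497]
```

Request:
carry_out --increments '[[[0, 0, 0, 0, 0, 0.015], [0, 0, 0, 0, 0, 0.03], [0, 0, 0, 0, 0, 0.03]]]'

```text
clock: 13.47
eef_pos: [557.7, -156.8, 112.9]
tcp_rot: [3.138, 0.001, 1.643]
contact_force: [-1.9, 0.8, 6.8]
opening: 0.149
```

```bash
python3 - <<'E'
from h import *
from rig import sense
plan(556,-156,140,3.266-1.571);s=sense();print(s["wrist_torque"])
E
```

```text
t 13.47 pos [ 557.7  -156.75  112.91] rot [3.1379e+00 1.1000e-03 1.6426e+00] open 0.149 F [-1.93  0.8   6.76] q [-0.277  0.412  1.831  0.     0.895 -0.349]
shift [ 0.0021 -0.0039 -0.0678] turn [ 0.0035  0.0011 -0.05  ] | mm 27.2 deg 3.0
[0.23111034 0.31295853 0.1619427 ]
```

Request:
carry_out --increments '[[[0, 0, 0, 0, 0, 0.01], [0, 0, 0, 0, 0, 0.02], [0, 0, 0, 0, 0, 0.02]]]'

```text
clock: 13.72
eef_pos: [557.4, -156.8, 112.8]
tcp_rot: [3.138, 0.001, 1.622]
contact_force: [-2.7, 1.3, 7.9]
opening: 0.148
```

```bash
python3 - <<'E'
from h import *
from rig import sense
plan(556,-156,140,3.266-1.571);s=sense();print(s["wrist_torque"])
E
```

```text
t 13.72 pos [ 557.44 -156.77  112.84] rot [3.1384e+00 1.0000e-03 1.6222e+00] open 0.148 F [-2.68  1.32  7.88] q [-0.277  0.412  1.831  0.     0.895 -0.328]
shift [ 0.002  -0.0033 -0.0679] turn [ 0.003   0.001  -0.0696] | mm 27.2 deg 4.2
[0.20758961 0.51028002 0.1739083 ]
```

Request:
carry_out --increments '[[[0, 0, 0, 0, 0, 0.01], [0, 0, 0, 0, 0, 0.02], [0, 0, 0, 0, 0, 0.02]]]'

```text
clock: 13.97
eef_pos: [557.1, -156.7, 112.8]
tcp_rot: [3.139, 0.001, 1.601]
contact_force: [-4.1, 1.6, 8.5]
opening: 0.154
```

```bash
python3 - <<'E'
from h import *
from rig import sense
plan(556,-156,140,3.266-1.571);s=sense();print(s["wrist_torque"])
E
```

```text
t 13.97 pos [ 557.12 -156.71  112.81] rot [3.1390e+00 8.0000e-04 1.6014e+00] open 0.154 F [-4.13  1.56  8.53] q [-0.277  0.412  1.831 -0.     0.896 -0.307]
shift [ 0.0018 -0.0026 -0.068 ] turn [ 0.0024  0.0009 -0.0894] | mm 27.2 deg 5.4
[0.23242062 0.71363412 0.22387028]
```

The twist torque and side force are rising, so the end stop is reached. I let it up about 3.5 mm toward the pocket.

Request:
carry_out --increments '[[[0, 0, -0.002, 0, 0, -0.01], [0, 0, -0.004, 0, 0, -0.01], [0, 0, -0.006, 0, 0, -0.01], [0, 0, -0.0085, 0, 0, -0.01], [0, 0, -0.0085, 0, 0, -0.01]]]'

```text
clock: 14.38
eef_pos: [557.1, -156.7, 115.9]
tcp_rot: [3.139, 0.001, 1.612]
contact_force: [-2.4, 1.9, 4.3]
opening: 0.149
```

```bash
python3 - <<'E'
from h import *
from rig import sense
plan(556,-156,140,3.266-1.571);s=sense();print(s["wrist_torque"])
E
```

```text
t 14.38 pos [ 557.1  -156.71  115.94] rot [3.1391e+00 7.0000e-04 1.6119e+00] open 0.149 F [-2.43  1.93  4.29] q [-0.277  0.408  1.829  0.     0.902 -0.318]
shift [ 0.0018 -0.0025 -0.0602] turn [ 0.0024  0.0008 -0.0794] | mm 24.1 deg 4.8
[0.20786378 0.66141424 0.12371119]
```

Request:
carry_out --increments '[[[0, 0, -0.001, 0, 0, 0], [0, 0, -0.0025, 0, 0, 0], [0, 0, -0.0025, 0, 0, 0]]]'

```text
clock: 14.63
eef_pos: [557.1, -156.7, 116.8]
tcp_rot: [3.139, 0.001, 1.612]
contact_force: [-2.5, 0.5, 2.2]
opening: 0.149
```

```bash
python3 - <<'E'
from h import *
from rig import sense
plan(556,-156,140,3.266-1.571);s=sense();print(s["wrist_torque"])
E
```

```text
t 14.63 pos [ 557.12 -156.68  116.79] rot [3.1390e+00 6.0000e-04 1.6118e+00] open 0.149 F [-2.48  0.55  2.25] q [-0.277  0.407  1.829  0.     0.903 -0.318]
shift [ 0.0018 -0.0026 -0.058 ] turn [ 0.0024  0.0007 -0.0794] | mm 23.2 deg 4.8
[0.23410403 0.57258928 0.15149466]
```

The height matches the pocket (origin ≈83) and the force is falling. I release.

Request:
carry_out --increments '[[[0, 0, 0, 0, 0, 0], [0, 0, 0, 0, 0, 0], [0, 0, 0, 0, 0, 0], [0, 0, 0, 0, 0, 0]]]' --hand 0.6

```text
clock: 14.97
eef_pos: [557.7, -156.9, 116.9]
tcp_rot: [3.138, 0.001, 1.612]
contact_force: [-1.1, -0.5, 0.2]
opening: 0.404
```

```bash
python3 - <<'E'
from h import *
from rig import sense,optics
plan(556,-156,140,3.266-1.571);s=sense();print(s["wrist_torque"])
f=optics.grab_frame("scene");K=foc(f);c=f["R"]@np.array([556,-156,100.])+f["t"];u,v=int(K*c[0]/c[2]+f["cx"]),int(K*c[1]/c[2]+f["cy"])
cv2.imwrite(f"pics/scene9.png",cv2.resize(np.clip(f["img"][v-45:v+45,u-45:u+45,::-1].astype(float)*1.6,0,255).astype(np.uint8),(560,560),interpolation=cv2.INTER_CUBIC))
P=cloud(f);m=(np.hypot(P[...,0]-558,P[...,1]+154)<40)&(f["range_z"]>0)
fl=P[m&(P[...,2]>104)&(P[...,2]<120)];print(np.median(fl[:,2]),cv2.minEnclosingCircle(fl[:,:2].astype(np.float32)))
E
```

```text
t 14.97 pos [ 557.69 -156.9   116.94] rot [3.1379e+00 1.0000e-03 1.6118e+00] open 0.404 F [-1.09 -0.51  0.24] q [-0.277  0.407  1.828  0.     0.903 -0.318]
shift [ 0.0024 -0.0039 -0.0577] turn [ 0.0035  0.0011 -0.0795] | mm 23.1 deg 4.8
[-0.02590531 -0.00021835  0.03538754]
111.92016028754189 ((559.0274047851562, -156.0489044189453), 37.2524528503418)
```

View pics/scene9.png

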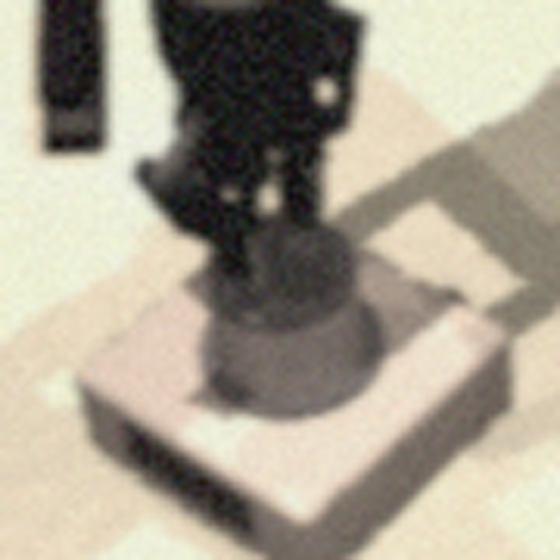

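The cap sits in the collar, flange at crop (280,270), at z≈112 (111 expected). I retract straight up, then swing aside to check from the top.

Request:
carry_out --increments '[[[0, 0, -0.02, 0, 0, 0], [0, 0, -0.06, 0, 0, 0], [0, 0, -0.14, 0, 0, 0], [0, 0, -0.22, 0, 0, 0], [0, 0, -0.26, 0, 0, 0]]]'

```text
clock: 15.43
eef_pos: [558.5, -157.1, 225.2]
tcp_rot: [3.134, 0.002, 1.612]
contact_force: [0.6, -0.3, 0.0]
opening: 0.402
```

Request:
carry_out --increments '[[[0.1, 0, 0, 0, 0, 0], [0.2, 0, 0, 0, 0, 0], [0.3, 0, 0, 0, 0, 0], [0.4, 0, 0, 0, 0, 0], [0.5, 0, 0, 0, 0, 0]]]'

```text
clock: 15.85
eef_pos: [548.6, 44.8, 221.7]
tcp_rot: [3.137, 0.001, 1.611]
contact_force: [0.9, 0.6, -0.1]
opening: 0.4
```

```bash
python3 - <<'E'
from h import *
from rig import optics
plan(556,-156,240,1.6)
f=optics.grab_frame("top");cv2.imwrite("pics/top10.png",f["img"][:,:,::-1])
E
```

```text
t 15.85 pos [548.62  44.79 221.65] rot [3.1374e+00 7.0000e-04 1.6113e+00] open 0.4 F [ 0.94  0.58 -0.09] q [ 7.900e-02  2.400e-01  1.801e+00 -1.000e-03  1.096e+00  3.900e-02]
shift [-0.5023 -0.0017 -0.0455] turn [0.004  0.0007 0.0108] | mm 201.8 deg 0.7
```

View pics/top10.png

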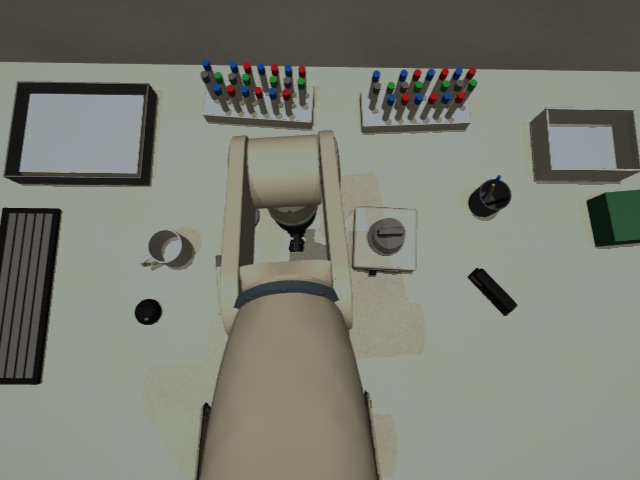

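```bash
python3 - <<'E'
from h import *
from rig import optics
for n in("top","scene"):
    f=optics.grab_frame(n);P=cloud(f);ok=f["range_z"]>0
    d=np.hypot(P[...,0]-556,P[...,1]+156)
    b=P[ok&(d<36)&(P[...,2]>131)&(P[...,2]<145)];fl=P[ok&(d<42)&(P[...,2]>106)&(P[...,2]<117)]
    q=b[:,:2]-b[:,:2].mean(0);w,v=np.linalg.eigh(q.T@q)
    print(n,"bar top",np.median(b[:,2]),cv2.minAreaRect(b[:,:2].astype(np.float32)),"yaw",np.arctan2(v[1,1],v[0,1]),"flange z",np.median(fl[:,2]),cv2.minEnclosingCircle(fl[:,:2].astype(np.float32)))
    A=np.c_[fl[:,:2]-fl[:,:2].mean(0),np.ones(len(fl))];print("tilt",np.linalg.lstsq(A,fl[:,2],rcond=None)[0])
E
```

```text
top bar top 138.49000997050203 ((554.2799682617188, -158.93585205078125), (14.29427433013916, 55.83950424194336), 1.404431939125061) yaw 1.6045824271023985 flange z 110.71311680519929 ((554.3031616210938, -158.8175811767578), 36.04936218261719)
tilt [-1.59766988e-04 -5.90994999e-03  1.10710703e+02]
scene bar top 137.98048982433426 ((556.9812622070312, -155.62326049804688), (17.390518188476562, 56.00773239135742), 3.233236074447632) yaw 1.6322155809128887 flange z 111.73265641982191 ((555.8657836914062, -156.31527709960938), 37.84731674194336)
tilt [6.04912462e-03 7.92544833e-03 1.11535695e+02]
```

```bash
python3 - <<'E'
from rig import r
print(r.sign_off())
E
```

```text
the job is handed in; nothing more can be done
None
```

The grey bayonet cap is in the shaker and appears locked. I put its lugs in the slots, pressed against the spring, turned it clockwise about 95° to the stop, let it up into the pocket, released it and moved the arm clear. I handed the job in at about 16 s.

- **Height and tilt:** after release the top camera puts the flange top at 110.7 mm (111 expected when locked) and the bar top at 138.5 mm (139 expected). The scene camera gives 111.7 and 138.0 mm. The cap is level.
- **Position and angle:** the top camera has the cap within 1 mm of where it measured the collar. The bar is turned about 95° from the slots, slightly more than a quarter turn; the extra fits the slot clearance.
- **Force:** the readings between moves stayed at or below about 10 N.
- **Failed or disagreed:**
  - The first grasp closed on air because the shut fingertips appeared about 26 mm higher than the readings implied. The cap did not move, and the second, lower grasp held.
  - The two cameras disagree by about 3 to 4 mm in position, so I aligned the cap with the collar in one camera.
  - I did not feel for the lock by twisting the cap back; the lock rests on the height, the angle and the drop in force.
  - In the last top picture the arm hid the blue cap and part of the desk. I saw no contact with anything else.

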